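Hang the cleaned door back on the bench incubator

ROBOT

A 7-joint arm with a two-finger parallel gripper is mounted at the origin on the work surface. World frame = base frame: x ahead of the robot, y to its left, z up, the work surface at z = 0. Lengths are in m, angles in rad, forces in N, time in s.
With the tool pointing down it reaches from about 0.425 to 0.975 m from the base axis. Payload 16.7 kg.
Tool frame: the origin (TCP) lies between the finger pads; the fingertips stand 17 mm ahead of it and the grasp point (between the pads) lies 2 mm behind it; z points along the fingers, y is the line along which they close (so a half turn about z gives the same grasp; the last joint's range is limited). The gripper opens to 85 mm and grips with 20 to 120 N. Pads are 22 mm wide; open, the fingers measure 114 mm over their backs; the gripper's body (76 mm by 85 mm) begins 54 mm behind the grasp point. The pads swing forward as they close: fully open they stand 13 mm farther back than shut.
Start: joints at [-1.395, 0.426, 0.074, 1.606, -0.034, 1.111, -0.067], TCP at [0.215, 0.64, 0.248] pointing down, gripper open.
Joint ranges: [-2.85, 2.85], [-0.5, 2.14], [-1.23, 1.37], [0.21, 2.46], [-1.02, 4.16], [0.16, 2.05], [-2.73, 2.73]. Speed limits (rad/s): [1.89, 1.89, 2.39, 2.39, 3.01, 3.01, 3.01].

INTERFACE

Orientations are given as a rotation vector (axis times angle).
In Python, from cell import env gives the robot as it stands.
- The arm moves only by the tool apply_moves, never from a script. Its argument "commands" is text: rows parted by semicolons, each of 5 numbers parted by spaces: the shift along the tool's x, y, z in m, then the turn about the tool's z in units of 5 degrees (1.0 is 5 degrees), then the opening, from 0 (shut) to 1 (fully open). In form: dx dy dz roll hand; .... A call has 1 to 12 rows; each row is the pose to reach, as a shift and turn from the pose commanded when the call began, along the tool's axes at that moment; what a row does not reach only later rows make up. A row lasts 1/12 s, in which the tool goes at most 41.7 mm and 7.16 degrees, less where a joint would pass 70% of its speed; a pose out of reach is approached as far as the arm can. A call with a gripper value outside its range is refused whole. The fingers move at their own pace and stop on an object; the grip force is fixed at half the most. Time passes only in rows, so rows that repeat a pose let the fingers close. It gives the time, the measured TCP pose, the force, the opening and the grip force at its end, in the units of the state.
- env.observe(): the state, without advancing time (a new reading comes with each control period).
- env.snapshot(name): name is "scene" or "top" or "wrist"; returns the picture (400x640x3 uint8, blue, green, red); there is no depth.
- env.calibration(name): a dict with "fx", "fy", "cx", "cy" (pixels), "cam_to_world" (4x4, takes a point from camera to world coordinates). Camera axes: x right, y up, looking along -z (the intrinsics and any distortion apply to the point x, -y, -z); pixel columns grow to the right and rows downward; lengths in m; the calibration is good to about 2 mm. A picture is of the moment at which its call begins: read the wrist's pose just before it. calibration takes no time and is no camera call; for the wrist camera it gives the pose at the moment of the call.
- env.hand_in(): hands the job in; it is judged then, once.
Trained networks look in the newest picture that a camera, given by its name, has taken for a name from the list of things; names that differ only in an ending like _2 or _b are one class to them, and where a whole thing is asked for, a point or a joint stands for the part that bears it (a point fixed in the world has none). Each returns a list of dicts, best first, with "p" (0 to 1); they miss things now and then, are a little off and sometimes report something else, mostly with a low value. They report only what shows in the picture. A call takes as long as a camera call. They do not tell look-alikes from the thing itself.
- env.search_frame(camera, query): "extent" ([centre column, centre row, width, height] in pixels, round what is visible of it).
- env.masks_of(camera, query): "pixels" (400x640 bool, what is visible of it) and "extent" ([centre column, centre row, width, height] in pixels, round what is visible of it).
The state is a dict: "time_s": time; "q": joint angles; "joint_velocities": joint speeds; "tau": joint torques, N m; "ee_pos": TCP position; "orientation": TCP orientation; "force": force on the tool from outside, world axes, zero at the start; "moment": the same for the moment, N m; "finger_gap": opening from 0.0 (shut) to 1.0 (fully open); "grasp_force": force on a finger pad.
Only numpy, scipy, OpenCV 4.12 (cv2) and the standard library are available. Lean on these libraries where they do the work, as an engineer would, in place of code of your own. Each camera call takes 0.05 s, during which the arm holds its last target. There are 200 camera calls.

TASK

The bench incubator's door was taken off for cleaning and stands on its long edge on the bench; it is reversible, so see whether the two hinge pins are fitted at the left or the right of the incubator's front to know which end of the door goes up with the handle outside. Stand the door upright on that end and let go of it, so you can take it afresh by its top edge, then lower it over both hinge pins until it is fully down and swing it shut against the seal. Do not let the door fall flat, and leave the tip box, the bottle and the dishes where they are.

Things in the scene. Friction and masses are not known exactly. Their poses are not given: they have to be found in the camera images.
- door: White insulated door, dark window, blue stripe, bar handle: 190 long (y) x 160 wide (z) x 28 mm thick (x), 0.3 kg. Starts on its long handle edge, hinge edge up. Origin: centre of that bottom edge. -x: outer face, with the handle, roughly towards the robot at the start. +y: towards end A (-y: end B). z: from handle edge (0) to hinge edge (160 mm). It stands by itself on either flat end.
- socket_A (a point): Centre of the steel hinge socket near end A: an open tube along the door's y, 26 mm long, 18 mm outside, 11.5 mm bore, its axis 12 mm beyond the hinge edge at mid thickness (door frame 0, +55, 172 mm).
- socket_B (a point): The same for the socket near end B (door frame 0, -55, 172 mm).
- door_inside (a point): Centre of the door's plain inner face (door frame +14, 0, 80 mm).
- door_handle (a point): Middle of the grey bar handle, 35 mm out from the outer face, 22 mm from the handle edge (door frame -49, 0, 22 mm); the bar is 90 mm long along the door's y. Seen from the handle side the hinge edge must come to the side where the pins are: with pins at the incubator's left (+y) end B goes up, with pins at its right end A goes up.
- incubator: White bench incubator with a blue console on top, fixed, 230 deep (x) x 210 wide (y) x 215 mm high; the console is 35 mm higher but starts 115 mm behind the front. Origin: centre of its underside; its open front, 115 mm from there, faces its own -x, towards the robot. Its +y side is the left seen from the robot.
- seal (a point): Centre of the front plane of the black rubber door seal (150 x 176 mm, 4 mm proud of the front), 109 mm above the bench. Shut, the door's inner face lies on it.
- hinge_strip: Aluminium strip 22 mm wide, 190 mm high, on the incubator's front, 92 mm left (+y) or right (-y) of its middle, with two brackets that carry the brass hinge pins; a plain strip without pins is on the other side. Origin at bench height in the strip, axes as the incubator's. The pin axis is 18 mm in front of this origin, 20 mm in front of the incubator's front.
- pin_lower (a point): On the lower hinge pin, 54 mm above the bench and 13 mm above its bracket: a socket's centre comes here when fully down. Upright pin, 8 mm thick, 24 mm high, pointed over its top 9 mm; the point is 11 mm above this point. The hung door spans 14 to 204 mm above the bench and turns freely on the pins.
- pin_upper (a point): The same on the upper hinge pin, straight above, 164 mm above the bench.
- tip_box: Blue box of yellow pipette tips, 85 x 125 x 58 mm, a bystander. Origin: centre of its underside.
- reagent_bottle: Amber bottle with blue cap, 72 mm thick, 150 mm high, a bystander. Origin: centre of its underside.
- dish_stack: Stack of four pale culture dishes, 94 mm across, 64 mm high, a bystander. Origin: centre of its underside.
There are look-alikes about, which are no part of the job. Several things look just like the door: the one meant starts farthest to the robot's left.

How it is judged:
On the way, in this order (a step that is already met when the one before it is completed fails the run):
1. the door stands upright on one end on the bench, by itself, nothing of the robot touching it ((angle between door's own y axis and vertical below 0.06 rad or angle between door's own y axis and vertical above 3.0816 rad) and height (world z) of door_inside below 0.099 m and contact force between door and the arm below 0.1 N and contact force between door and the fingers below 0.1 N and linear speed of door below 0.03 m/s), for 0.2 s.
2. the door is hung: both sockets fully down on the hinge pins (((distance between socket_A and pin_upper below 0.005 m and distance between socket_B and pin_lower below 0.005 m) or (distance between socket_B and pin_upper below 0.005 m and distance between socket_A and pin_lower below 0.005 m))), for 0.2 s.
At the end, for the whole second after the job is handed in: The door hangs fully down on both pins (each socket centre within 5 mm of its pin site), is shut with its inner face to the seal (centre of the inner face within 9 mm of the seal's centre, about 2 mm when fully shut) and is at rest (((distance between socket_A and pin_upper below 0.005 m and distance between socket_B and pin_lower below 0.005 m) or (distance between socket_B and pin_upper below 0.005 m and distance between socket_A and pin_lower below 0.005 m)) and distance between door_inside and seal below 0.009 m and linear speed of door below 0.02 m/s); the robot touches nothing.
It fails at once if the tip box is moved more than 30 mm or tipped (distance of tip_box from where it was at the start of the episode above 0.03 m or angle between tip_box's own z axis and vertical above 0.3 rad).
It fails at once if the reagent bottle is moved more than 30 mm or tipped (distance of reagent_bottle from where it was at the start of the episode above 0.03 m or angle between reagent_bottle's own z axis and vertical above 0.3 rad).
It fails at once if the stack of dishes is moved more than 30 mm or tipped (distance of dish_stack from where it was at the start of the episode above 0.03 m or angle between dish_stack's own z axis and vertical above 0.3 rad).
It fails at once if the door falls flat (angle between door's own x axis and vertical below 0.7 rad or angle between door's own x axis and vertical above 2.44 rad).
It also fails if it takes over 72 s, if anything falls off the work surface, if the arm or the gripper's body presses on something with over 40 N, if the wrist force passes 120 N, or if a joint passes its speed limit or range.

## Working session

There is one attempt and no reset: what is moved stays moved. The work goes in short steps, Python scripts to look and compute and a tool call to move; the robot and the scene stay as the last step left them, time stands still between calls to the robot, and variables do not carry over. Pictures are saved under pics/ and viewed, at most 10 in all, crops included, and the job is handed in when it is done.

Besides the shell and the picture viewer there is one more tool, called after ">>>" in YAML: its name, and indented under it one key for each argument. apply_moves: Moves the arm, as the interface text tells. Its arguments: {"type":"object","properties":{"commands":{"type":"string"}},"required":["commands"]}

```bash
ls; mkdir -p pics; python3 - <<'E'
from cell import env
import cv2,numpy as np
for n in("scene","top"):
    im=env.snapshot(n);cv2.imwrite(f"pics/{n}0.png",im)
    c=env.calibration(n);print(n,{k:np.round(v,3).tolist() for k,v in c.items()})
    for q in("door","incubator","hinge_strip","tip_box","reagent_bottle","dish_stack"):
        print(q,[(round(d["p"],2),np.round(d["extent"]).tolist()) for d in env.search_frame(n,q)])
s=env.observe();print(s["ee_pos"],s["orientation"],s["finger_gap"],s["time_s"])
E
```

```text
pics
scene {'fx': 436.728, 'fy': 436.728, 'cx': 314.704, 'cy': 206.147, 'cam_to_world': [[0.966, 0.191, -0.173, 0.299], [-0.258, 0.723, -0.641, -0.716], [0.003, 0.664, 0.748, 0.924], [0.0, 0.0, 0.0, 1.0]]}
door [(0.75, [281.0, 126.0, 39.0, 76.0]), (0.64, [195.0, 153.0, 72.0, 64.0])]
incubator [(0.56, [414.0, 173.0, 125.0, 134.0]), (0.3, [385.0, 210.0, 18.0, 55.0])]
hinge_strip [(0.81, [383.0, 212.0, 15.0, 55.0])]
tip_box [(0.77, [343.0, 348.0, 68.0, 76.0])]
reagent_bottle [(0.77, [346.0, 114.0, 24.0, 48.0])]
dish_stack [(0.84, [428.0, 305.0, 47.0, 50.0])]
top {'fx': 431.553, 'fy': 431.553, 'cx': 317.672, 'cy': 201.81, 'cam_to_world': [[0.014, 0.995, -0.094, 0.399], [-1.0, 0.015, 0.012, 0.001], [0.014, 0.094, 0.996, 1.32], [0.0, 0.0, 0.0, 1.0]]}
door [(0.78, [210.0, 309.0, 64.0, 60.0]), (0.59, [184.0, 216.0, 82.0, 36.0])]
incubator [(0.7, [304.0, 115.0, 92.0, 106.0])]
hinge_strip [(0.47, [344.0, 156.0, 12.0, 20.0])]
tip_box [(0.59, [427.0, 225.0, 50.0, 36.0])]
reagent_bottle [(0.82, [191.0, 141.0, 31.0, 34.0])]
dish_stack [(0.67, [416.0, 153.0, 34.0, 34.0])]
[0.21540852 0.63966275 0.248328  ] [-5.08128332e-01 -3.10016678e+00  5.04110054e-05] 1.0039265983326977 0.7
```

```bash
python3 - <<'E'
import cv2,numpy as np
a=cv2.imread("pics/scene0.png")[40:320,130:530];b=cv2.imread("pics/top0.png")[50:350,100:500]
cv2.imwrite("pics/c1.png",cv2.resize(a,(800,560),interpolation=3));cv2.imwrite("pics/c2.png",cv2.resize(b,(800,600),interpolation=3))
E
```

```text
(no output)
```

View pics/c1.png

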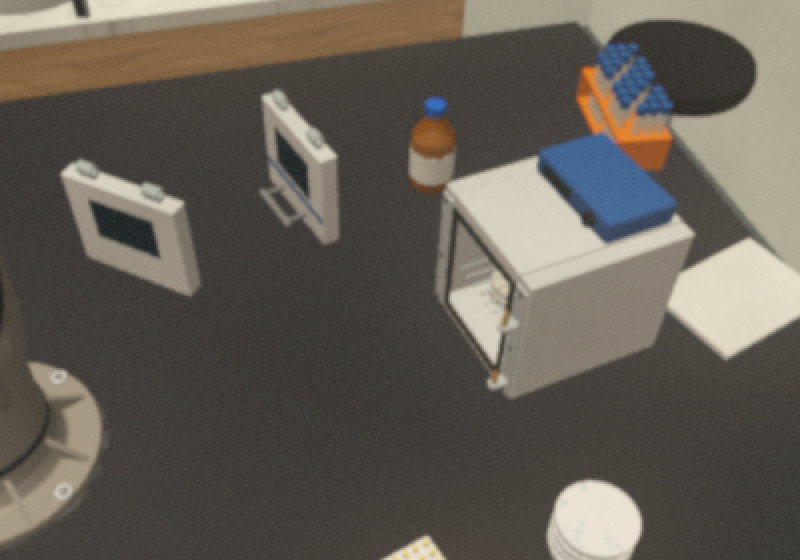

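View pics/c2.png

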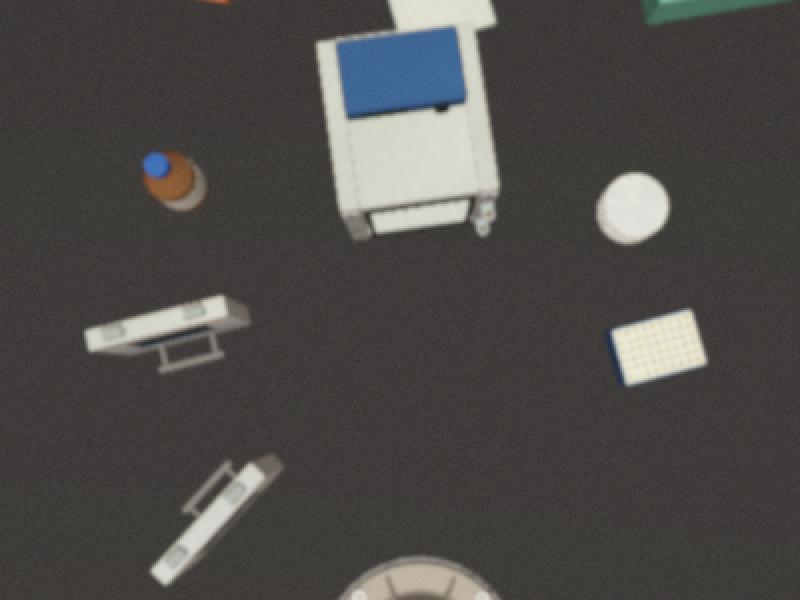

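The two door-like things are at top-view pixels (184,216) and (210,309). The first lies farther left (+y) and its handle faces the robot as described, so it is the door meant. The pins are brass, on the front's right side (scene px about (382,200) and (378,228)), so end A goes up. I'll confirm with one enlarged crop and measure.

```bash
cat > h.py <<'E'
from cell import env
import cv2,numpy as np
from scipy.optimize import minimize
from scipy.spatial.transform import Rotation as Ro
def proj(P,c):
    M=np.linalg.inv(np.array(c["cam_to_world"]));p=np.asarray(P)@M[:3,:3].T+M[:3,3]
    return np.stack([c["fx"]*p[:,0]/-p[:,2]+c["cx"],-c["fy"]*p[:,1]/-p[:,2]+c["cy"]],1)
def box(x0,x1,y0,y1,z0,z1): return np.array([[x,y,z] for x in(x0,x1) for y in(y0,y1) for z in(z0,z1)],float)
DOOR=[box(-.014,.014,-.095,.095,0,.16),box(-.009,.009,.042,.068,.16,.181),box(-.009,.009,-.068,-.042,.16,.181),
 box(-.053,-.045,-.045,.045,.018,.026),box(-.049,-.014,-.045,-.037,.018,.026),box(-.049,-.014,.037,.045,.018,.026)]
INC=[box(-.115,.115,-.105,.105,0,.215),box(0,.115,-.08,.08,.215,.25)]
def world(P,p):
    c,s=np.cos(p[2]),np.sin(p[2]);return P@np.array([[c,-s,0],[s,c,0],[0,0,1]]).T+[p[0],p[1],0]
def sil(model,p,c,S=4,pre=None):
    m=np.zeros((400,640),np.uint8)
    for b in model:
        q=b if pre is None else b@pre.T
        h=cv2.convexHull((proj(world(q,p),c)).astype(np.float32))
        cv2.fillConvexPoly(m,np.round(h*16).astype(np.int32),255,cv2.LINE_AA,4)
    return m/255.
def fit(model,p0,views,pre=None):
    def f(p):
        t=0
        for c,m in views:
            s=sil(model,p,c,pre=pre);t+=np.abs(s-m).sum()/m.sum()
        return t
    r=None
    for st in (.03,.01):
        x0=p0 if r is None else r.x
        r=minimize(f,x0,method="Nelder-Mead",options=dict(initial_simplex=[x0]+[np.array(x0)+d for d in np.diag([st,st,st*6])],maxiter=150,xatol=2e-4,fatol=1e-4))
    return r.x,r.fun
def pixray(uv,c,z):
    T=np.array(c["cam_to_world"]);d=T[:3,:3]@[(uv[0]-c["cx"])/c["fx"],-(uv[1]-c["cy"])/c["fy"],-1]
    return T[:3,3]+d*(z-T[2,3])/d[2]
def mask(n,q,near):
    L=env.masks_of(n,q);d=min(L,key=lambda d:np.hypot(d["extent"][0]-near[0],d["extent"][1]-near[1]));return d["pixels"].astype(float)
def toolR(s=None): return Ro.from_rotvec((s or env.observe())["orientation"]).as_matrix()
E
cat > a.py <<'E'
from h import *
V={};
for n in("scene","top"): V[n]=env.calibration(n)
t=V["top"];print("ctr",[pixray(u,t,.17)[:2].round(3) for u in((183,212),(208,312),(308,100))])
d0=pixray((183,212),t,.17);i0=pixray((306,110),t,.2)
dm=[(V["scene"],mask("scene","door",(281,126))),(V["top"],mask("top","door",(184,216)))]
im=[(V["scene"],mask("scene","incubator",(414,173))),(V["top"],mask("top","incubator",(304,115)))]
pd,fd=fit(DOOR,[d0[0],d0[1],-.1],dm);pi,fi=fit(INC,[i0[0],i0[1],-.1],im)
print("door",pd.round(4),fd,"inc",pi.round(4),fi)
for nm,mm in(("door",dm),("inc",im)):
  p=pd if nm=="door" else pi
  for k in(0,1): print(nm,k,fit(DOOR if nm=="door" else INC,p,[mm[k]])[0].round(4))
np.savez("p.npz",pd=pd,pi=pi)
out=[]
for n in("scene","top"):
    a=cv2.imread(f"pics/{n}0.png");
    for M,p in((DOOR,pd),(INC,pi)):
        for b in M:
            h=cv2.convexHull(proj(world(b,p),V[n]).astype(np.float32)).astype(int);cv2.polylines(a,[h],True,(0,255,0),1)
    out.append(a[60:300,150:470] if n=="scene" else a[60:300,130:450])
cv2.imwrite("pics/fit.png",cv2.resize(np.hstack(out),(800,300)) if 0 else cv2.resize(np.vstack(out),(800,1200))[:,:])
cv2.imwrite("pics/fit1.png",cv2.resize(out[0],(800,600),interpolation=3))
s=env.observe();print(toolR(s).round(3).tolist())
E
python3 a.py
```

```text
ctr [array([0.475, 0.344]), array([0.215, 0.268]), array([0.787, 0.017])]
door [0.4785 0.3633 0.2429] 0.2743804317269099 inc [0.7522 0.0297 0.1521] 0.2700129433845964
door 0 [0.4781 0.3658 0.2299]
door 1 [0.4785 0.3621 0.2491]
inc 0 [0.7555 0.0364 0.1162]
inc 1 [0.7499 0.0279 0.1569]
[[-0.948, 0.319, -0.0], [0.319, 0.948, 0.0], [0.0, 0.0, -1.0]]
```

View pics/fit1.png

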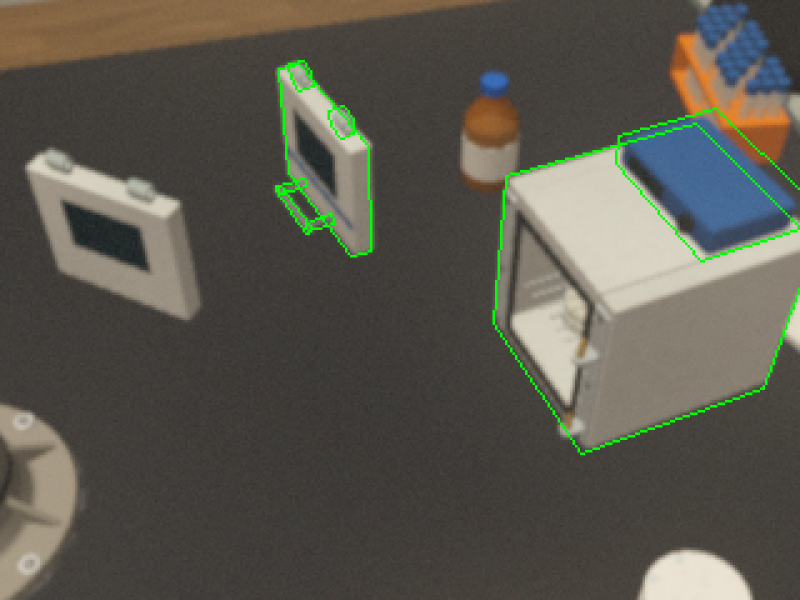

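The green outline matches the striped, handled door (scene px ~(281,126)), so that is the target. It sits at about (0.478, 0.363) with yaw 0.24; the look-alike is at y≈0.27. Next I move above the end-A corner.

>>> apply_moves:
  commands: "-0.293 -0.107 0 11.5 1;-0.293 -0.107 0 11.5 1;-0.293 -0.107 0 11.5 1;-0.293 -0.107 0 11.5 1;-0.293 -0.107 0 11.5 1;-0.293 -0.107 0 11.5 1;-0.293 -0.107 0 11.5 1;-0.293 -0.107 0 11.5 1;-0.293 -0.107 0 11.5 1;-0.293 -0.107 0 11.5 1;-0.293 -0.107 0 11.5 1;-0.293 -0.107 0 11.5 1"

```text
time_s: 1.9
ee_pos: [0.4579, 0.4458, 0.2482]
orientation: [-1.932, -2.476, 0.0]
force: [-0.3, 0.3, 0.5]
finger_gap: 1.003
grasp_force: 0.0
```

```bash
cat > see.py <<'E'
import sys
from h import *
s=env.observe();a=env.snapshot("wrist");c=env.calibration("wrist");R=toolR(s)
print(s["time_s"],s["ee_pos"].round(4) if hasattr(s["ee_pos"],"round") else s["ee_pos"],R.round(3).tolist(),s["q"])
z=np.load("p.npz")
for M,p in((DOOR,z["pd"]),(INC,z["pi"])):
    for b in M:
        w=world(b,p);T=np.array(c["cam_to_world"])
        if ((w-T[:3,3])@T[:3,2]<-.02).all():
            cv2.polylines(a,[cv2.convexHull(proj(w,c).astype(np.float32)).astype(int)],True,(0,255,0),1)
cv2.imwrite(sys.argv[1],a)
E
python3 see.py pics/w1.png
```

```text
1.9 [0.4579 0.4458 0.2482] [[-0.243, 0.97, -0.001], [0.97, 0.243, 0.0], [0.0, -0.0, -1.0]] [-1.14948347  0.38234153  0.36341829  1.70635747 -0.15149595  1.08069481
 -0.49298894]
```

View pics/w1.png

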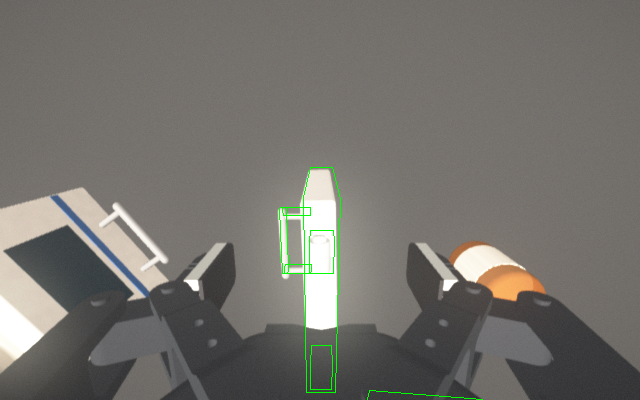

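Wrist view: the model outline lies on the door within a few px, its end at (320,205), centred between the pads. Descending and closing lightly.

>>> apply_moves:
  commands: "0 0 0.04 0 1;0 0 0.08 0 1;0 0 0.114 0 1;0 0 0.114 0 0.31;0 0 0.114 0 0.31;0 0 0.114 0 0.31;0 0 0.114 0 0.31;0 0 0.114 0 0.31;0 0 0.114 0 0.31;0 0 0.114 0 0.31;0 0 0.114 0 0.31;0 0 0.114 0 0.31"

```text
time_s: 2.95
ee_pos: [0.4592, 0.4457, 0.1367]
orientation: [-1.936, -2.473, -0.004]
force: [-3.2, -1.0, 10.8]
finger_gap: 0.325
grasp_force: 50.6
```

>>> apply_moves:
  commands: "0 0 -0.01 0 0.31;0 0 -0.02 0 0.31;0 0 -0.03 0 0.31;0 0 -0.04 0 0.31;0 0 -0.05 0 0.31;0 0 -0.06 0 0.31;0 0 -0.07 0 0.31;0 0 -0.08 0 0.31;0 0 -0.09 0 0.31;0 0 -0.10 0 0.31;0 0 -0.10 0 0.31;0 0 -0.10 0 0.31"

```text
time_s: 3.95
ee_pos: [0.459, 0.4449, 0.2348]
orientation: [-1.936, -2.474, -0.001]
force: [-0.7, -0.5, -4.3]
finger_gap: 0.324
grasp_force: 49.2
```

```bash
python3 - <<'E'
from h import *
a=env.snapshot("scene");cv2.imwrite("pics/s2.png",cv2.resize(a[30:330,180:500],(640,600),interpolation=3))
s=env.observe();print(s["moment"],s["force"])
E
```

```text
[ 0.26821685  0.07605282 -0.00107992] [-0.74932461 -1.02028749 -2.97969807]
```

View pics/s2.png

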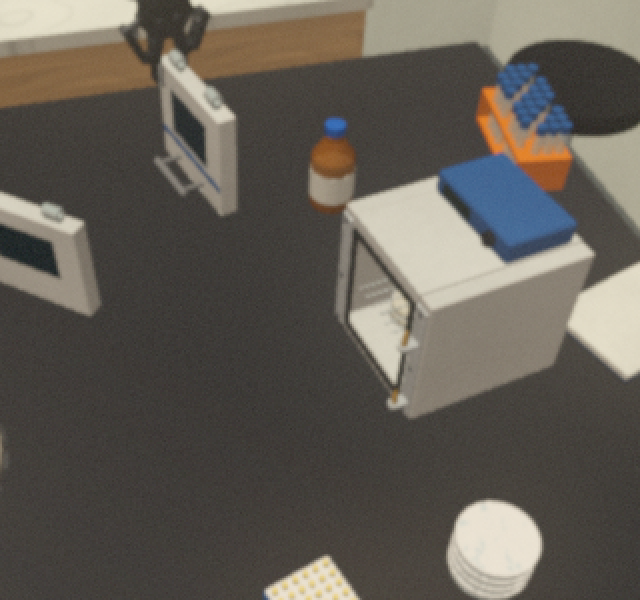

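>>> apply_moves:
  commands: "0 0 0 0 0.314;0 0 0 0 0.314;0 0 0 0 0.314;0 0 0 0 0.317;0 0 0 0 0.317;0 0 0 0 0.317"

```text
time_s: 4.5
ee_pos: [0.4589, 0.4447, 0.2342]
orientation: [1.937, 2.474, -0.0]
force: [-0.8, 0.1, -3.2]
finger_gap: 0.323
grasp_force: 49.2
```

```bash
python3 -c "
from cell import env
s=env.observe();print(s['moment'],s['force'],s['grasp_force'])"
```

```text
[ 0.31350663  0.07388369 -0.00230975] [-0.80855654  0.09796014 -3.1825503 ] 49.2191880941391
```

>>> apply_moves:
  commands: "0 0 0 0 0.321;0 0 0 0 0.321;0 0 0 0 0.321"

```text
time_s: 4.75
ee_pos: [0.4589, 0.4447, 0.2343]
orientation: [-1.937, -2.474, 0.0]
force: [-0.3, -0.7, -3.3]
finger_gap: 0.326
grasp_force: 43.1
```

>>> apply_moves:
  commands: "0 0 0 0 0.323;0 0 0 0 0.323"

```text
time_s: 4.92
ee_pos: [0.4589, 0.4448, 0.2343]
orientation: [1.937, 2.474, -0.0]
force: [-0.0, 0.3, -3.1]
finger_gap: 0.325
grasp_force: 27.2
```

>>> apply_moves:
  commands: "0 0 0 0 0.325;0 0 0 0 0.325"

```text
time_s: 5.08
ee_pos: [0.4589, 0.4447, 0.2343]
orientation: [-1.937, -2.474, 0.0]
force: [0.0, -0.6, -4.1]
finger_gap: 0.333
grasp_force: 15.9
```

>>> apply_moves:
  commands: "0 0 0 0 0.3255;0 0 0 0 0.3255;0 0 0 0 0.3255;0 0 0 0 0.3255"

```text
time_s: 5.42
ee_pos: [0.4589, 0.4448, 0.2343]
orientation: [-1.936, -2.474, 0.0]
force: [-0.9, 0.6, -3.0]
finger_gap: 0.328
grasp_force: 11.9
```

```bash
python3 -c "
from cell import env
s=env.observe();print(s['moment'],s['force'],s['grasp_force'])"
```

```text
[ 0.15366617  0.05859908 -0.03854304] [-0.94734701  0.62828538 -2.97832756] 11.934651732444763
```

>>> apply_moves:
  commands: "0 0 0 0 0.3258;0 0 0 0 0.3258;0 0 0 0 0.3258;0 0 0 0 0.3258;0 0 0 0 0.326;0 0 0 0 0.326"

```text
time_s: 5.92
ee_pos: [0.4589, 0.4447, 0.2343]
orientation: [1.937, 2.474, -0.0]
force: [-0.1, -0.2, -3.1]
finger_gap: 0.326
grasp_force: 9.3
```

```bash
cat > tilt.py <<'E'
from h import *
def tilt(gy=.083,gz=.131):
    s=env.observe();g=np.array(s["ee_pos"])+[0,0,.002];R=toolR(s);yaw=np.arctan2(R[1,1],R[0,1])
    V=[]
    for n in("scene","top"):
        env.snapshot(n);c=env.calibration(n)
        L=env.masks_of(n,"door");u=proj([g-[0,0,.07]],c)[0]
        if L:
            d=min(L,key=lambda d:np.hypot(*(np.array(d["extent"][:2])-u)));V.append((c,d["pixels"].astype(float)))
    best=[]
    for f in range(-5,100,5):
        X=Ro.from_euler("x",f,degrees=True).as_matrix()
        sc=[]
        for c,m in V:
            D=[(b-[0,gy,gz])@X.T for b in DOOR]
            w=[world(b,[g[0],g[1],yaw])+[0,0,g[2]] for b in D]
            k=sil(w,[0,0,0],c);sc.append((np.minimum(k,m).sum()/np.maximum(k,m).sum()).round(3))
        best.append((sum(sc),f,sc))
    print(sorted(best,reverse=True)[:3],"mom",np.round(s["moment"],3),"f",np.round(s["force"],1),s["grasp_force"])
tilt()
E
python3 tilt.py
```

```text
[(np.float64(1.4340000000000002), 40, [np.float64(0.797), np.float64(0.637)]), (np.float64(1.4140000000000001), 45, [np.float64(0.801), np.float64(0.613)]), (np.float64(1.3479999999999999), 50, [np.float64(0.776), np.float64(0.572)])] mom [ 0.058  0.051 -0.009] f [-0.1 -0.2 -3.1] 9.348049610853195
```

>>> apply_moves:
  commands: "0 0 0 0 0.3262;0 0 0 0 0.3262;0 0 0 0 0.3262;0 0 0 0 0.3262;0 0 0 0 0.3264;0 0 0 0 0.3264;0 0 0 0 0.3264;0 0 0 0 0.3264"

```text
time_s: 6.78
ee_pos: [0.459, 0.4448, 0.2343]
orientation: [1.937, 2.474, -0.0]
force: [0.3, -0.3, -3.1]
finger_gap: 0.324
grasp_force: 7.3
```

```bash
python3 tilt.py
```

```text
[(np.float64(1.4769999999999999), 40, [np.float64(0.784), np.float64(0.693)]), (np.float64(1.453), 45, [np.float64(0.795), np.float64(0.658)]), (np.float64(1.353), 50, [np.float64(0.764), np.float64(0.589)])] mom [ 0.012 -0.013 -0.031] f [ 0.3 -0.3 -3.1] 7.279101088643074
```

>>> apply_moves:
  commands: "0 0 0.007 0 0.326;0 0 0.014 0 0.326;0 0 0.021 0 0.326;-0.008 0 0.021 0 0.326;-0.016 0 0.020 0 0.326;-0.024 0 0.019 0 0.326;-0.032 0 0.018 0 0.326;-0.040 0 0.018 0 0.326;-0.048 0 0.018 0 0.326;-0.056 0 0.018 0 0.326;-0.064 0 0.018 0 0.326;-0.069 0 0.018 0 0.326"

```text
time_s: 7.98
ee_pos: [0.4757, 0.3763, 0.216]
orientation: [1.937, 2.473, -0.001]
force: [0.5, 0.4, -3.0]
finger_gap: 0.326
grasp_force: 8.7
```

```bash
python3 tilt.py
```

```text
[(np.float64(1.199), 60, [np.float64(0.742), np.float64(0.457)]), (np.float64(1.163), 55, [np.float64(0.714), np.float64(0.449)]), (np.float64(1.152), 65, [np.float64(0.722), np.float64(0.43)])] mom [ 0.092  0.011 -0.023] f [ 0.5  0.4 -3. ] 8.687698692083359
```

```bash
python3 - <<'E'
from h import *
a=env.snapshot("scene");cv2.imwrite("pics/s3.png",cv2.resize(a[20:250,180:430],(700,644)[:2],interpolation=3)[:600])
E
```

```text
(no output)
```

View pics/s3.png

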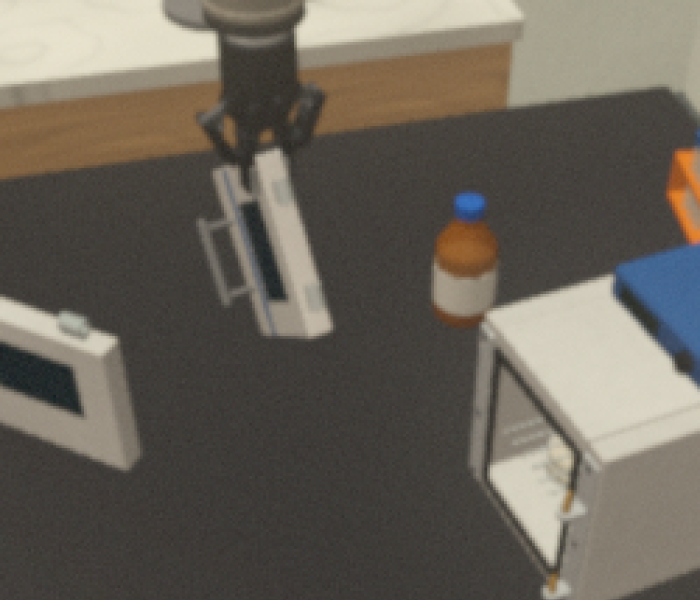

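The door is tilted about 60° with its lower corner at the bench, so I continue the arc to upright.

>>> apply_moves:
  commands: "-0.010 0 0.002 0 0.326;-0.019 0 0.004 0 0.326;-0.028 0 0.006 0 0.326;-0.037 0 0.009 0 0.326;-0.046 0 0.012 0 0.326;-0.055 0 0.016 0 0.326;-0.064 0 0.020 0 0.326;-0.073 0 0.024 0 0.326;-0.082 0 0.029 0 0.326;-0.091 0 0.034 0 0.326;-0.099 0 0.039 0 0.326;-0.106 0 0.043 0 0.326"

```text
time_s: 9.23
ee_pos: [0.5012, 0.2738, 0.1731]
orientation: [1.937, 2.473, 0.0]
force: [-0.6, -0.7, -0.3]
finger_gap: 0.328
grasp_force: 9.1
```

```bash
python3 tilt.py
```

```text
[(np.float64(0.8500000000000001), 90, [np.float64(0.647), np.float64(0.203)]), (np.float64(0.829), 95, [np.float64(0.634), np.float64(0.195)]), (np.float64(0.794), 85, [np.float64(0.596), np.float64(0.198)])] mom [-0.016  0.133  0.049] f [-0.6 -0.7 -0.3] 9.070411026477814
```

>>> apply_moves:
  commands: "0 0 0 0 0.329;0 0 0 0 0.332;0 0 0 0 0.336;0 0 0 0 0.342;0 0 0 0 0.35;0 0 0 0 0.36;0 0 0 0 0.38;0 0 0 0 0.40;0 0 0 0 0.42;0 0 0 0 0.44"

```text
time_s: 10.27
ee_pos: [0.5009, 0.2748, 0.1733]
orientation: [-1.937, -2.474, 0.0]
force: [-0.1, -0.0, -0.2]
finger_gap: 0.441
grasp_force: 0.0
```

```bash
python3 - <<'E'
from h import *
a=env.snapshot("scene");cv2.imwrite("pics/s4.png",cv2.resize(a[50:250,200:400],(600,600),interpolation=3))
s=env.observe();print(s["moment"],s["force"])
E
```

```text
[-0.00988358 -0.04557432 -0.07219745] [-0.44197796 -0.090445    0.39383116]
```

View pics/s4.png

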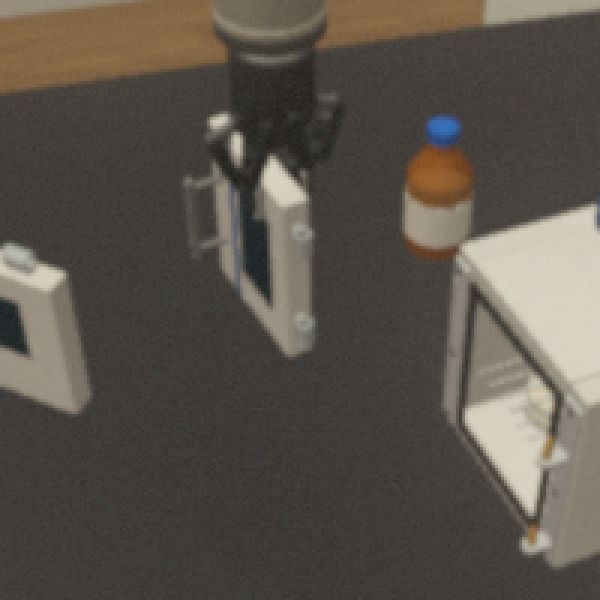

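The door stands upright on end B with the sockets on the right. Now I let go and rise.

>>> apply_moves:
  commands: "0 0 0 0 0.7;0 0 0 0 0.8;0 0 -0.03 0 0.8;0 0 -0.07 0 0.8;0 0 -0.11 0 0.8;0.02 0 -0.15 0 0.8;0.05 0 -0.19 0 0.8;0.06 0 -0.20 0 0.8;0.06 0 -0.20 0 0.8"

```text
time_s: 11.07
ee_pos: [0.4862, 0.3375, 0.3776]
orientation: [-1.931, -2.477, -0.01]
force: [-0.6, 0.8, -0.0]
finger_gap: 0.797
grasp_force: 0.0
```

```bash
cat > b.py <<'E'
from h import *
V={}
for n in("scene","top","wrist"): env.snapshot(n);V[n]=env.calibration(n)
U=Ro.from_euler("x",90,degrees=True).as_matrix()
D=[(b@U.T)+[0,.08,.095] for b in DOOR]   # upright, origin: door centre at bench, +y old => hinge at -y
g0=[.50,.34,.243]
ms=[]
for n in V:
    u=proj(np.array([[g0[0],g0[1],.1]]),V[n])[0];L=env.masks_of(n,"door")
    d=min(L,key=lambda d:np.hypot(*(np.array(d["extent"][:2])-u)))
    print(n,round(d["p"],2),np.round(d["extent"]),u.round());ms.append((V[n],d["pixels"].astype(float)))
for k in([0,1],[0],[1],[2],[0,1,2]):
    p,f=fit(D,g0,[ms[i] for i in k]);print(k,p.round(4),round(f,3))
np.savez("d.npz",p=p)
h=np.array([[.014,.08-.16,.19],[-.014,.08-.16,.19],[0,-.092,.15]]);
s=env.observe();print(s["time_s"],s["ee_pos"],toolR(s).round(3).tolist())
# incubator refit: networks + hinge strip
for n in("scene","top"):
    print(n,[(round(d["p"],2),np.round(d["extent"],1).tolist()) for q in("hinge_strip","pin_upper","pin_lower","seal") for d in env.search_frame(n,q)])
E
python3 b.py
```

```text
scene 0.77 [284. 129.  47.  80.] [288. 122.]
top 0.85 [202. 216.  80.  38.] [192. 205.]
wrist 0.96 [308. 199.  62. 144.] [332. 169.]
[0, 1] [0.4891 0.3166 0.2075] 0.246
[0] [0.4883 0.3181 0.2084] 0.093
[1] [0.4907 0.3148 0.2207] 0.135
[2] [0.4896 0.3139 0.2402] 0.088
[0, 1, 2] [0.4897 0.3142 0.2306] 0.364
11.3667 [0.48657477 0.33200981 0.37226177] [[-0.239, 0.971, -0.001], [0.971, 0.239, -0.001], [-0.001, -0.001, -1.0]]
scene [(0.84, [381.9, 212.4, 14.9, 54.6]), (0.4, [414.6, 174.2, 124.9, 127.5]), (0.8, [386.1, 209.9, 21.1, 53.1]), (0.97, [412.9, 173.4, 121.6, 129.9]), (0.34, [341.4, 345.3, 65.5, 72.0])]
top [(0.62, [342.1, 157.4, 8.8, 25.1]), (0.57, [341.8, 156.4, 6.4, 22.1]), (0.52, [341.9, 156.0, 11.6, 23.2]), (0.97, [305.4, 113.9, 94.1, 110.0])]
```

```bash
python3 - <<'E'
from h import *
s=env.observe();R=toolR(s);T=np.array(env.calibration("wrist")["cam_to_world"])
print((R.T@(T[:3,3]-s["ee_pos"])).round(3),(R.T@T[:3,:3]).round(3).tolist(),env.calibration("wrist")["fx"],s["ee_pos"])
E
```

```text
[ 0.066 -0.001 -0.126] [[0.0, 0.966, 0.259], [1.0, -0.001, 0.001], [0.001, 0.259, -0.966]] 286.65037862133966 [0.4865926  0.33300756 0.37323552]
```

>>> apply_moves:
  commands: "-0.499 0.031 0.033 0 0.8;-0.499 0.031 0.033 0 0.8;-0.499 0.031 0.033 0 0.8;-0.499 0.031 0.033 0 0.8;-0.499 0.031 0.033 0 0.8;-0.499 0.031 0.033 0 0.8;-0.499 0.031 0.033 0 0.8;-0.499 0.031 0.033 0 0.8;-0.499 0.031 0.033 0 0.8;-0.499 0.031 0.033 0 0.8;-0.499 0.031 0.033 0 0.8;-0.499 0.031 0.033 0 0.8"

```text
time_s: 12.77
ee_pos: [0.6364, -0.1448, 0.3403]
orientation: [1.936, 2.474, 0.0]
force: [0.4, 1.5, 1.2]
finger_gap: 0.801
grasp_force: 0.0
```

>>> apply_moves:
  commands: "0 0 0 0 0.8;0 0 0 0 0.8;0 0 0 0 0.8"

```text
time_s: 13.02
ee_pos: [0.6361, -0.1428, 0.34]
orientation: [-1.937, -2.473, 0.0]
force: [-0.0, 1.4, 0.1]
finger_gap: 0.801
grasp_force: 0.0
```

```bash
python3 - <<'E'
from h import *
a=env.snapshot("wrist");c=env.calibration("wrist");np.save("w_img.npy",a);import pickle;pickle.dump(c,open("w_c.pkl","wb"))
s=env.observe();print(s["ee_pos"],s["time_s"])
pi=np.load("p.npz")["pi"]
u=proj(world(np.array([[-.135,-.092,.175],[-.135,-.092,.151],[-.135,-.092,.065],[-.135,-.092,.041]]),pi),c);print(u.round(1).tolist())
for q in("hinge_strip","pin_upper","incubator","seal"): print(q,[(round(d["p"],2),np.round(d["extent"],1).tolist()) for d in env.search_frame("wrist",q)])
x,y=np.clip(u.mean(0).astype(int),[100,75],[540,325]);print("crop",x-100,y-75)
cv2.imwrite("pics/w5.png",cv2.resize(a[y-75:y+75,x-100:x+100],(800,600),interpolation=cv2.INTER_CUBIC))
E
```

```text
[ 0.63613563 -0.1418597   0.34024789] 13.0667
[[332.9, 130.2], [332.0, 129.7], [329.6, 128.3], [329.1, 128.0]]
hinge_strip [(0.81, [342.9, 135.8, 37.5, 28.3])]
pin_upper [(0.67, [343.8, 135.7, 37.6, 30.0])]
incubator [(0.95, [492.0, 84.8, 292.4, 169.7]), (0.66, [342.5, 134.8, 38.7, 27.6])]
seal [(0.6, [491.2, 86.5, 296.5, 169.1])]
crop 230 54
```

View pics/w5.png

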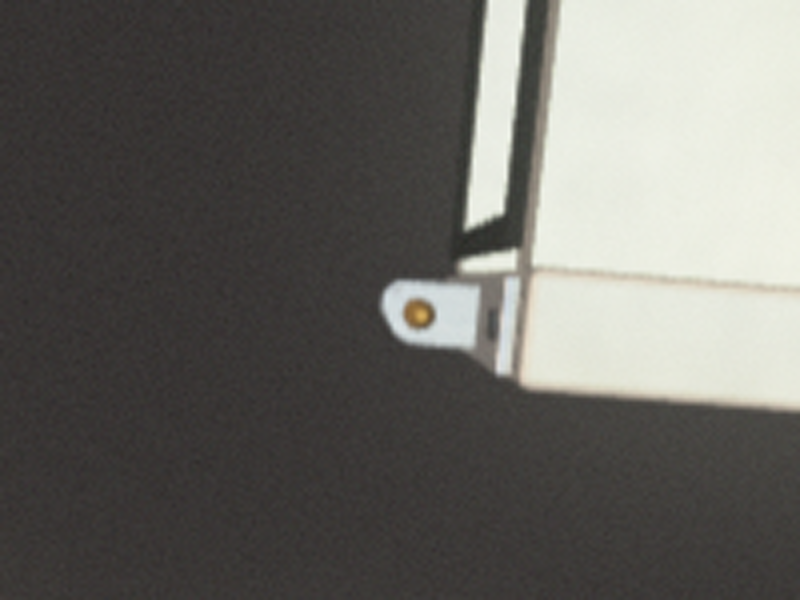

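The pin shows from above at crop (418,313), i.e. px (334.5,132.2). The front top edge runs from px (369,59) to (360,151).

```bash
python3 - <<'E'
from h import *
import pickle
c=pickle.load(open("w_c.pkl","rb"));a=np.load("w_img.npy")
f=lambda X,Y:(230+X/4-.375,54+Y/4-.375)
for z in(.175,.16): print("pin",pixray(f(418,313),c,z).round(4))
A=pixray(f(557,10),c,.215);B=pixray(f(520,388),c,.215);print(A,B,"yaw",np.arctan2(-(A-B)[0],(A-B)[1]))
# right side top edge of the roof, full image line fit by mask silhouettes
m=mask("wrist","incubator",(492,85));
p,fv=fit(INC,np.load("p.npz")["pi"],[(c,m)]);print("inc wrist fit",p.round(4),round(fv,3))
print("pin from it",world(np.array([[-.135,-.092,.0]]),p).round(4))
# roof right edge: bright/dark boundary below roof at columns 380..630
g=cv2.GaussianBlur(cv2.cvtColor(a,6),(5,5),0).astype(float);P=[]
for x in range(375,630,10):
    col=g[120:260,x];r=120+np.argmin(np.gradient(col));P.append(pixray((x,r),c,.215)[:2])
P=np.array(P);k=np.polyfit(P[:,0],P[:,1],1);r=P[:,1]-np.polyval(k,P[:,0]);print("side yaw",np.arctan(k[0]),np.abs(r).max(),P[0],P[-1])
E
```

```text
pin [ 0.6343 -0.083   0.175 ]
pin [ 0.6351 -0.0832  0.16  ]
[ 0.64435005 -0.01840753  0.215     ] [ 0.65780158 -0.09227591  0.215     ] yaw 0.1801276295689571
inc wrist fit [0.7515 0.0305 0.1649] 0.012
pin from it [[ 0.6335 -0.0824  0.    ]]
side yaw 0.061835754004096896 0.012795784144211314 [ 0.67110511 -0.09018745] [ 0.89721758 -0.0650707 ]
```

>>> apply_moves:
  commands: "0.479 -0.033 0 0 0.8;0.479 -0.033 0 0 0.8;0.479 -0.033 0 0 0.8;0.479 -0.033 0 0 0.8;0.479 -0.033 0 0 0.8;0.479 -0.033 0 0 0.8;0.479 -0.033 0 0 0.8;0.479 -0.033 0 0 0.8;0.479 -0.033 0 0 0.8;0.479 -0.033 0 0 0.8;0.479 -0.033 0 0 0.8;0.479 -0.033 0 0 0.8"

```text
time_s: 14.32
ee_pos: [0.4862, 0.3197, 0.3404]
orientation: [-1.929, -2.478, -0.001]
force: [-0.0, 0.4, 0.2]
finger_gap: 0.799
grasp_force: 0.0
```

>>> apply_moves:
  commands: "0 0 0 0 0.8;0 0 0 0 0.8"

```text
time_s: 14.48
ee_pos: [0.4881, 0.3159, 0.3403]
orientation: [-1.932, -2.477, 0.0]
force: [-0.0, -0.8, 0.3]
finger_gap: 0.8
grasp_force: 0.0
```

```bash
cat > w.py <<'E'
from h import *
s=env.observe();env.snapshot("wrist");c=env.calibration("wrist")
U=Ro.from_euler("x",90,degrees=True).as_matrix();D=[(b@U.T)+[0,.08,.095] for b in DOOR]
m=mask("wrist","door",proj(np.array([[.49,.314,.15]]),c)[0])
p,f=fit(D,[.4897,.3142,.235],[(c,m)]);R=toolR(s);d=np.array([p[0],p[1],.164])-s["ee_pos"]
print(s["time_s"],s["ee_pos"],"fit",p.round(4),round(f,3),"move",(R.T@d).round(4),"toolyaw",np.arctan2(R[1,1],R[0,1]))
E
python3 w.py
```

```text
14.4833 [0.48809783 0.31586032 0.34027571] fit [0.4903 0.3135 0.2418] 0.11 move [-0.0028  0.0016  0.1763] toolyaw 0.2458271683278216
```

>>> apply_moves:
  commands: "0 0.001 0.04 0 0.8;0 0.001 0.08 0 0.8;0 0.001 0.115 0 0.8;0 0.001 0.145 0 0.8;0 0.001 0.165 0 0.8;0 0.001 0.176 0 0.8;0 0.001 0.176 0 0.8;0 0.001 0.176 0 0.5;0 0.001 0.176 0 0.4;0 0.001 0.176 0 0.36;0 0.001 0.176 0 0.3;0 0.001 0.176 0 0.2"

```text
time_s: 15.58
ee_pos: [0.4909, 0.3149, 0.166]
orientation: [1.937, 2.473, 0.004]
force: [0.5, -0.5, 6.9]
finger_gap: 0.314
grasp_force: 60.3
```

>>> apply_moves:
  commands: "0 0 0 0 0.2;0 0 0 0 0.2;0 0 -0.02 0 0.2;0 0 -0.05 0 0.2;0 0 -0.08 0 0.2;0 0 -0.11 0 0.2;0 0 -0.12 0 0.2;0 0 -0.12 0 0.2;0 0 -0.12 0 0.2"

```text
time_s: 16.33
ee_pos: [0.4898, 0.3145, 0.2842]
orientation: [-1.936, -2.474, -0.001]
force: [0.1, -1.0, -4.5]
finger_gap: 0.322
grasp_force: 60.3
```

```bash
python3 - <<'E'
from h import *
s=env.observe();a=env.snapshot("wrist");c=env.calibration("wrist");R=toolR(s)
print(s["ee_pos"],s["moment"],"toolyaw",np.arctan2(R[1,1],R[0,1]),R[:,2].round(3))
np.save("w2.npy",a)
print([(q,round(d["p"],2),np.round(d["extent"],1).tolist()) for q in("door","socket_A","door_handle") for d in env.search_frame("wrist",q)])
cv2.imwrite("pics/w6.png",a)
# predicted outline in tool frame: door z=80 at tool x=0, hinge toward -x tool
for n in("scene",):
    env.snapshot(n);cc=env.calibration(n)
    m=mask(n,"door",proj(np.array([np.array(s["ee_pos"])-[0,0,.07]]),cc)[0])
    U=Ro.from_euler("x",90,degrees=True).as_matrix()
    def F(p):
        X=Ro.from_euler("xy",p[3:5]).as_matrix()
        w=[((b@U.T)+[0,.08,0])@X.T+[0,0,p[2]] for b in DOOR]
        k=sil(w,[p[0],p[1],p[5]],cc);return np.abs(k-m).sum()/m.sum()
    t0=[s["ee_pos"][0],s["ee_pos"][1],s["ee_pos"][2]-.07,0,0,.245]
    r=minimize(F,t0,method="Powell",bounds=[(v-d,v+d) for v,d in zip(t0,(.01,.01,.01,.1,.05,.05))],options=dict(maxiter=6))
    print(n,r.x.round(4),r.fun,F(t0))
E
```

```text
[0.48982478 0.31449523 0.28419612] [0.00387894 0.04775309 0.02882656] toolyaw 0.24269604356683905 [ 0.     0.001 -1.   ]
[('door', 0.66, [88.5, 158.8, 175.9, 178.7]), ('door', 0.63, [288.4, 203.5, 149.6, 249.0]), ('socket_A', 0.87, [88.2, 161.0, 176.4, 176.4]), ('socket_A', 0.84, [288.9, 202.6, 145.3, 251.9]), ('door_handle', 0.93, [88.3, 158.7, 174.7, 181.4])]
scene [ 0.4884  0.3231  0.2089 -0.0236 -0.0291  0.2009] 0.2724696108973184 0.3798709099423777
```

View pics/w6.png

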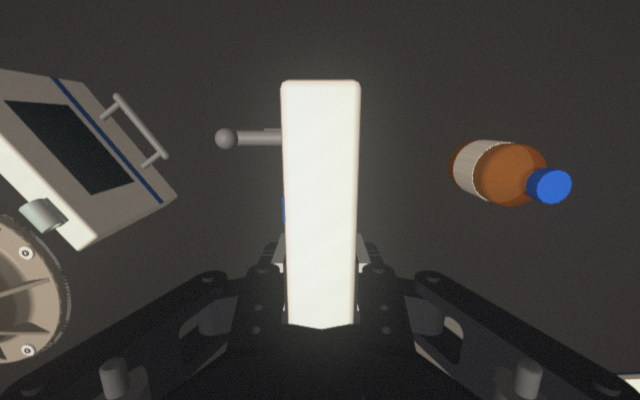

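The free-edge top of the door is at row ~80, cols 282–360; the handle is at (227,138), on the outer (robot) side. From this I work out the door's offset in the tool.

```bash
python3 - <<'E'
from h import *
s=env.observe();c=env.calibration("wrist");R=toolR(s);e=np.array(s["ee_pos"]);print(e)
a=np.load("w2.npy");g=cv2.GaussianBlur(cv2.cvtColor(a,6),(3,3),0).astype(float)
r=60+np.argmax(np.gradient(g[60:100,321]));L=260+np.argmax(np.gradient(g[100,260:300]));Q=340+np.argmin(np.gradient(g[100,340:380]));print(r,L,Q)
for top in(.023,.025,.027):
    print(top,[(R.T@(pixray(u,c,e[2]+top)-e)).round(4)[:2].tolist() for u in((321,r),(L,100),(Q,100))])
E
```

```text
[0.48976371 0.31422438 0.28329432]
80 280 360
0.023 [[0.08, -0.0007], [0.0736, -0.0147], [0.0736, 0.0126]]
0.025 [[0.0797, -0.0007], [0.0735, -0.0144], [0.0735, 0.0123]]
0.027 [[0.0794, -0.0007], [0.0733, -0.0142], [0.0733, 0.0121]]
```

>>> apply_moves:
  commands: "-0.338 -0.058 0 -8 0.2;-0.338 -0.058 0 -8 0.2;-0.338 -0.058 0 -8 0.2;-0.338 -0.058 0 -8 0.2;-0.338 -0.058 0 -8 0.2;-0.338 -0.058 0 -8 0.2;-0.338 -0.058 0 -8 0.2;-0.338 -0.058 0 -8 0.2;-0.338 -0.058 0 -8 0.2;-0.338 -0.058 0 -8 0.2;-0.338 -0.058 0 -8 0.2;-0.338 -0.058 0 -8 0.2"

```text
time_s: 17.63
ee_pos: [0.5148, -0.0271, 0.284]
orientation: [-0.973, -2.986, 0.0]
force: [0.2, 0.4, -3.1]
finger_gap: 0.321
grasp_force: 60.5
```

>>> apply_moves:
  commands: "0 0 0 0 0.2;0 0 0 0 0.2;0 0 0 0 0.2;0 0 0 0 0.2"

```text
time_s: 17.97
ee_pos: [0.5149, -0.027, 0.2843]
orientation: [-0.972, -2.987, 0.0]
force: [-0.2, 0.2, -3.8]
finger_gap: 0.321
grasp_force: 60.5
```

```bash
cat > go.py <<'E'
from h import *
import sys
s=env.observe();R=toolR(s);e=np.array(s["ee_pos"])
hx=e+R@np.array([-.0923,-.0008,0]);d=np.array([.634,-.0828,e[2]])-hx
print(s["time_s"],e.round(4),"yaw",np.arctan2(R[1,1],R[0,1]).round(4),"hinge",hx.round(4),"move tool",(R.T@d).round(4),"f",np.round(s["force"],1),"m",np.round(s["moment"],2))
E
python3 go.py
```

```text
17.9667 [ 0.5149 -0.027   0.2843] yaw 0.9416 hinge [ 0.589  -0.082   0.2843] move tool [-0.0369  0.0258 -0.    ] f [-0.2  0.2 -3.8] m [0.02 0.01 0.04]
```

>>> apply_moves:
  commands: "-0.018 0.013 0 0 0.2;-0.037 0.026 0 0 0.2;-0.037 0.026 0.02 0 0.2;-0.037 0.026 0.04 0 0.2;-0.037 0.026 0.06 0 0.2;-0.037 0.026 0.075 0 0.2;-0.037 0.026 0.075 0 0.2;-0.037 0.026 0.075 0 0.2"

```text
time_s: 18.63
ee_pos: [0.56, -0.0283, 0.2093]
orientation: [-0.973, -2.986, 0.001]
force: [0.2, 0.3, -2.8]
finger_gap: 0.329
grasp_force: 61.6
```

```bash
python3 go.py
```

```text
18.6333 [ 0.56   -0.0283  0.2093] yaw 0.9407 hinge [ 0.6341 -0.0833  0.2092] move tool [ 0.0003  0.0004 -0.0001] f [ 0.2  0.3 -2.8] m [-0.06 -0.03 -0.03]
```

>>> apply_moves:
  commands: "0 0 0.004 0 0.2;0 0 0.008 0 0.2;0 0 0.012 0 0.2;0 0 0.012 0 0.2;0 0 0.012 0 0.2"

```text
time_s: 19.05
ee_pos: [0.5612, -0.0287, 0.1983]
orientation: [0.973, 2.984, 0.001]
force: [5.7, -3.5, -3.8]
finger_gap: 0.321
grasp_force: 61.7
```

```bash
python3 go.py
```

```text
19.05 [ 0.5612 -0.0287  0.1983] yaw 0.9405 hinge [ 0.6353 -0.0838  0.1986] move tool [0.0017 0.     0.0002] f [ 5.7 -3.5 -3.8] m [-0.88 -1.49  0.01]
```

The pins draw the sockets about 2–3 mm further along −tool x. I follow and go on down.

>>> apply_moves:
  commands: "-0.0015 0 0 0 0.2;-0.003 0 0 0 0.2;-0.003 0 0.003 0 0.2;-0.003 0 0.006 0 0.2;-0.003 0 0.006 0 0.2"

```text
time_s: 19.47
ee_pos: [0.5626, -0.0303, 0.1908]
orientation: [0.974, 2.987, -0.001]
force: [3.9, -2.2, -5.8]
finger_gap: 0.318
grasp_force: 61.5
```

```bash
python3 go.py
```

```text
19.4667 [ 0.5626 -0.0303  0.1908] yaw 0.9405 hinge [ 0.6367 -0.0853  0.1909] move tool [0.0036 0.0005 0.    ] f [ 3.9 -2.2 -5.8] m [-0.62 -1.38  0.07]
```

>>> apply_moves:
  commands: "-0.001 0 0.002 0 0.2;-0.002 0 0.004 0 0.2;-0.002 0 0.006 0 0.2;-0.002 0 0.008 0 0.2;-0.002 0 0.010 0 0.2;-0.002 0 0.010 0 0.2"

```text
time_s: 19.97
ee_pos: [0.5638, -0.0313, 0.1808]
orientation: [-0.973, -2.986, 0.001]
force: [-0.5, 0.3, -3.7]
finger_gap: 0.316
grasp_force: 61.8
```

```bash
python3 go.py
```

```text
19.9667 [ 0.5638 -0.0313  0.1808] yaw 0.9405 hinge [ 0.6379 -0.0863  0.1808] move tool [ 0.0052  0.0006 -0.0001] f [-0.5  0.3 -3.7] m [-0.04  0.03 -0.03]
```

>>> apply_moves:
  commands: "0 0 0.001 0 0.2;0 0 0.002 0 0.2;0 0 0.003 0 0.2;0 0 0.004 0 0.2;0 0 0.004 0 0.2"

```text
time_s: 20.38
ee_pos: [0.5639, -0.0307, 0.1781]
orientation: [-0.973, -2.986, -0.002]
force: [-9.8, 4.5, 14.8]
finger_gap: 0.323
grasp_force: 64.1
```

```bash
python3 go.py
```

```text
20.3833 [ 0.5639 -0.0307  0.1781] yaw 0.9407 hinge [ 0.638  -0.0858  0.1781] move tool [ 0.005   0.     -0.0001] f [-9.8  4.5 14.8] m [ 0.47  1.5  -0.16]
```

Contact comes at the expected seated height (TCP 0.178). I release and check.

>>> apply_moves:
  commands: "0 0 -0.001 0 0.33;0 0 -0.001 0 0.36;0 0 -0.001 0 0.45;0 0 -0.001 0 0.6;0 0 -0.001 0 0.6;0 0 -0.001 0 0.6;0 0 -0.04 0 0.6;0 0 -0.08 0 0.6;0 0 -0.10 0 0.6;0 0 -0.10 0 0.6"

```text
time_s: 21.22
ee_pos: [0.566, -0.0317, 0.282]
orientation: [0.973, 2.981, 0.005]
force: [-0.8, -0.0, 0.5]
finger_gap: 0.601
grasp_force: 0.0
```

```bash
cat > hung.py <<'E'
from h import *
s=env.observe();print(s["time_s"],s["ee_pos"],s["force"])
pin=np.array([.636,-.084]);U=Ro.from_euler("x",90,degrees=True).as_matrix()
D=[(b@U.T)+[0,.172,.109] for b in DOOR] # origin on pin axis, hung
V=[]
for n in("scene","top"):
    a=env.snapshot(n);c=env.calibration(n)
    u=proj(np.array([[.56,-.03,.11]]),c)[0];L=env.masks_of(n,"door");d=min(L,key=lambda d:np.hypot(*(np.array(d["extent"][:2])-u)));print(n,np.round(d["extent"]),u.round(),d["p"]);V.append((c,d["pixels"].astype(float)))
    if n=="scene":A,C=a,c
F=lambda p:sum(np.abs(sil([b+[0,0,p[3]] for b in D],p[:3],c)-m).sum()/m.sum() for c,m in V)
r=minimize(F,[.636,-.084,.94,0],method="Nelder-Mead",options=dict(initial_simplex=np.array([.636,-.084,.94,0])+np.vstack([np.zeros(4),np.diag([.01,.01,.1,.01])]),maxiter=250))
print("pinx,piny,yaw,dz",r.x.round(4),round(r.fun,3));cv2.imwrite("pics/hung.png",cv2.resize(A[100:300,280:480],(600,600),interpolation=3))
E
python3 hung.py
```

```text
21.2167 [ 0.56603987 -0.03168154  0.28197118] [-0.78638078 -0.04887543  0.52280123]
scene [349. 204.  75.  71.] [344. 204.] 0.79
top [211. 311.  65.  67.] [324. 186.] 0.91
pinx,piny,yaw,dz [ 0.6376 -0.0803  0.992  -0.0047] 1.843
```

View pics/hung.png

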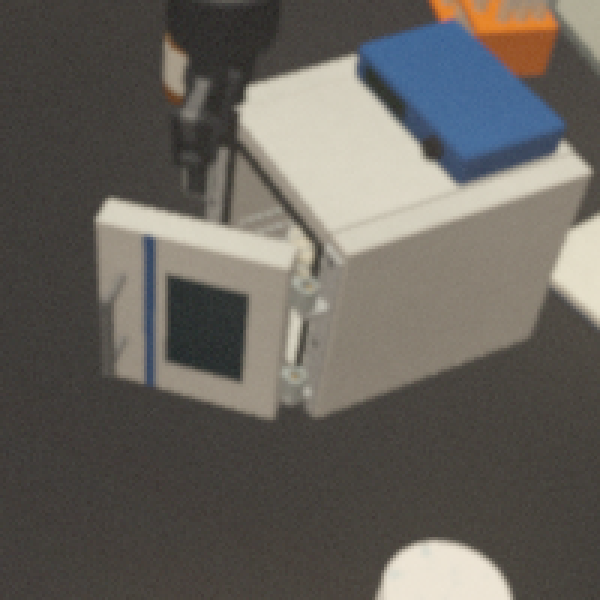

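The picture shows the door hung, sockets over both pins at px (382,195) and (378,225), standing about 45° open. Now I go to its outer side with shut fingers.

>>> apply_moves:
  commands: "0.022 -0.081 0 0 0.3;0.022 -0.081 0 0 0;0.022 -0.081 0 0 0;0.022 -0.081 0 0 0;0.022 -0.081 0.04 0 0;0.022 -0.081 0.08 0 0;0.022 -0.081 0.097 0 0;0.022 -0.081 0.097 0 0;0.022 -0.081 0.097 0 0"

```text
time_s: 22.17
ee_pos: [0.4985, -0.0836, 0.1797]
orientation: [-0.973, -2.985, 0.003]
force: [0.6, -1.0, 0.9]
finger_gap: 0.003
grasp_force: 0.0
```

```bash
cat > sw.py <<'E'
from h import *
s=env.observe();R=toolR(s);e=np.array(s["ee_pos"]);y0=np.arctan2(R[1,1],R[0,1]);print(s["time_s"],e,y0,np.round(s["force"],1),s["finger_gap"])
pin=np.array([.636,-.084]);L=.11
for ps,o in((.94,.05),(.90,.033),(.80,.03),(.65,.03),(.5,.03),(.4,.03),(.3,.03),(.24,.03),(.165,.03),(.165,.026)):
    t=pin+L*np.array([-np.sin(ps),np.cos(ps)])-o*np.array([np.cos(ps),np.sin(ps)])
    print(ps,o,(R.T@np.array([*(t-e[:2]),0]))[:2].round(4),((y0-ps)*36/np.pi).round(2))
E
python3 sw.py
```

```text
22.1667 [ 0.49848985 -0.08361714  0.17970282] 0.9407490549055547 [ 0.6 -1.   0.9] 0.0031456501515981622
0.94 0.05 [-0.0013  0.0308] 0.01
0.9 0.033 [-0.0001  0.0522] 0.47
0.8 0.03 [0.0018 0.0664] 1.61
0.65 0.03 [0.0026 0.0835] 3.33
0.5 0.03 [0.001  0.1005] 5.05
0.4 0.03 [-0.0016  0.1116] 6.2
0.3 0.03 [-0.0052  0.1224] 7.34
0.24 0.03 [-0.0079  0.1287] 8.03
0.165 0.03 [-0.0118  0.1363] 8.89
0.165 0.026 [-0.0146  0.1392] 8.89
```

>>> apply_moves:
  commands: "-0.001 0.020 0 0 0;-0.001 0.031 0 0 0;0 0.042 0 0.3 0;0 0.052 0 0.5 0;0.001 0.059 0 1.1 0;0.002 0.066 0 1.6 0;0.002 0.075 0 2.5 0;0.003 0.084 0 3.3 0;0.002 0.092 0 4.2 0;0.001 0.101 0 5.0 0;0 0.106 0 5.6 0;-0.002 0.112 0 6.2 0"

```text
time_s: 23.17
ee_pos: [0.5673, 0.0067, 0.1817]
orientation: [1.738, 2.616, 0.002]
force: [0.3, 0.6, -0.4]
finger_gap: 0.002
grasp_force: 0.0
```

```bash
python3 sw.py | sed -n '1p;7,20p'
```

```text
23.1667 [0.56727066 0.00673723 0.1817073 ] 0.3982745638402248 [ 0.3  0.6 -0.4] 0.0023865907135076792
0.4 0.03 [-0.0003 -0.002 ] -0.02
0.3 0.03 [0.0021 0.0091] 1.13
0.24 0.03 [0.0031 0.0159] 1.81
0.165 0.03 [0.0037 0.0244] 2.67
0.165 0.026 [0.0027 0.0283] 2.67
```

>>> apply_moves:
  commands: "0.001 0.005 0 0.6 0;0.002 0.010 0 1.1 0;0.003 0.014 0 1.5 0;0.003 0.018 0 2 0;0.003 0.021 0 2.4 0;0.003 0.024 0 2.7 0;0.003 0.025 0 2.7 0;0.003 0.026 0 2.7 0;0.003 0.027 0 2.7 0;0.003 0.027 0 2.7 0"

```text
time_s: 24.0
ee_pos: [0.5902, 0.0191, 0.1807]
orientation: [2.031, 2.397, 0.001]
force: [-1.5, 2.3, 4.5]
finger_gap: 0.002
grasp_force: 1.9
```

```bash
python3 sw.py | sed -n '1p;10,20p'
```

```text
24.0 [0.59021482 0.01914507 0.18072211] 0.16491493344185792 [-1.5  2.3  4.5] 0.0018236081858207754
0.165 0.03 [ 0.0007 -0.0018] -0.0
0.165 0.026 [0.0007 0.0022] -0.0
```

>>> apply_moves:
  commands: "0 0.001 0 0 0;0 0.002 0 0 0;0 0.003 0 0 0;0 0.004 0 0 0;0 0.004 0 0 0;0 0.004 0 0 0"

```text
time_s: 24.5
ee_pos: [0.5928, 0.0194, 0.1804]
orientation: [-2.031, -2.394, 0.002]
force: [-13.0, 3.3, 12.9]
finger_gap: 0.0
grasp_force: 8.7
```

Firm resistance at the expected shut position. Backing off and checking.

>>> apply_moves:
  commands: "0 -0.003 0 0 0;0 -0.006 0 0 0;0 -0.012 0 0 0;0 -0.03 0 0 0;0 -0.06 0 0 0;0 -0.09 0 0 0;0 -0.10 -0.04 0 0;0 -0.12 -0.08 0 0;0 -0.12 -0.12 0 0;0 -0.12 -0.12 0 0;0 -0.12 -0.12 0 0"

```text
time_s: 25.42
ee_pos: [0.476, -0.0001, 0.3023]
orientation: [2.031, 2.396, 0.008]
force: [0.5, 0.2, 0.1]
finger_gap: -0.004
grasp_force: 0.0
```

```bash
cat > fin.py <<'E'
from h import *
s=env.observe();print(s["time_s"],s["ee_pos"],np.round(s["force"],1))
U=Ro.from_euler("x",90,degrees=True).as_matrix();D=[(b@U.T)+[0,.172,.109] for b in DOOR]
pi=np.array([.7515,.0305,.165]);seal=world(np.array([[-.119,0,.109]]),pi)[0]
for n in("top","scene","wrist"):
    env.snapshot(n);c=env.calibration(n);u=proj(np.array([[.63,.0,.12]]),c)[0]
    L=[d for d in env.masks_of(n,"door") if np.hypot(*(np.array(d["extent"][:2])-u))<90]
    if not L: print(n,"none");continue
    d=L[0] if n!="x" else 0;m=d["pixels"].astype(float);print(n,np.round(d["extent"]),u.round(),round(d["p"],2))
    sc=lambda p,dz=0:np.abs(sil([b+[0,0,dz] for b in D],p,c)-m).sum()/m.sum()
    print([(y,round(sc([.6355,-.084,y]),3)) for y in(.12,.165,.21,.26,.31,.4,.6,.9)])
    p,f=fit(D,[.6355,-.084,.18],[(c,m)]);ins=p[:2]+np.array([.014*np.cos(p[2])-.092*np.sin(p[2]),.014*np.sin(p[2])+.092*np.cos(p[2])]);print("fit",p.round(4),round(f,3),"inside-seal",(ins-seal[:2]).round(4))
E
python3 fin.py
```

```text
25.4167 [ 4.76028642e-01 -9.89256300e-05  3.02287598e-01] [0.5 0.2 0.1]
top [314. 157.  64.  19.] [313. 160.] 0.92
[(0.12, np.float64(2.516)), (0.165, np.float64(2.466)), (0.21, np.float64(2.429)), (0.26, np.float64(2.427)), (0.31, np.float64(2.696)), (0.4, np.float64(3.152)), (0.6, np.float64(3.459)), (0.9, np.float64(3.323))]
fit [ 0.6447 -0.082   0.3103] 2.366 inside-seal [-0.0042 -0.0011]
scene [360. 189.  58.  92.] [367. 188.] 0.75
[(0.12, np.float64(0.302)), (0.165, np.float64(0.202)), (0.21, np.float64(0.104)), (0.26, np.float64(0.116)), (0.31, np.float64(0.211)), (0.4, np.float64(0.351)), (0.6, np.float64(0.653)), (0.9, np.float64(0.959))]
fit [ 0.6315 -0.0858  0.1967] 0.077 inside-seal [-0.0069 -0.0037]
wrist [450. 217. 132. 191.] [460. 208.] 0.66
[(0.12, np.float64(0.285)), (0.165, np.float64(0.206)), (0.21, np.float64(0.124)), (0.26, np.float64(0.074)), (0.31, np.float64(0.169)), (0.4, np.float64(0.344)), (0.6, np.float64(0.746)), (0.9, np.float64(1.238))]
fit [ 0.6354 -0.0818  0.2575] 0.06 inside-seal [-0.0086 -0.0002]
```

Vision puts the closing angle at about 0.2–0.26 rad, which is borderline, so I measure the edge directions from straight above.

>>> apply_moves:
  commands: "0 0 -0.038 0 0;-0.04 0.04 -0.038 0 0;-0.08 0.08 -0.038 0 0;-0.08 0.112 -0.038 0 0;-0.08 0.112 -0.038 0 0;-0.08 0.112 -0.038 0 0;-0.08 0.112 -0.038 0 0"

```text
time_s: 26.3
ee_pos: [0.5991, -0.0616, 0.3368]
orientation: [-2.034, -2.394, 0.006]
force: [0.5, 0.1, 0.0]
finger_gap: 0.002
grasp_force: 0.0
```

```bash
cat > ed.py <<'E'
from h import *
s=env.observe();a=env.snapshot("wrist");c=env.calibration("wrist");print(s["time_s"],s["ee_pos"]);np.save("w7.npy",a)
g=cv2.cvtColor(a,6);S=cv2.createLineSegmentDetector(2).detect(g)[0][:,0]
for l in S:
    A=pixray(l[:2],c,.21);B=pixray(l[2:],c,.21);d=A-B
    if np.hypot(*d[:2])<.05: continue
    if d[1]<0:d=-d
    y=np.arctan2(-d[0],d[1])
    # offset from pin along incubator -x normal
    n=np.array([np.cos(.165),np.sin(.165)]);o=[((q[:2]-[.634,-.083])@n).round(4) for q in(A,B)]
    if abs(y)<.6 and max(np.abs(o))<.08: print(np.round(l),"yaw",y.round(3),"off",o,"yw",A[1].round(3),B[1].round(3))
E
python3 ed.py
```

```text
26.3 [ 0.599068   -0.06164329  0.33675697]
[372. 177. 377.  66.] yaw 0.165 off [np.float64(0.0132), np.float64(0.0132)] yw -0.035 0.055
[390.   0. 377. 241.] yaw 0.164 off [np.float64(0.0208), np.float64(0.0205)] yw 0.102 -0.095
[334.  94. 339. 179.] yaw 0.233 off [np.float64(-0.0212), np.float64(-0.0162)] yw 0.028 -0.042
[367.  67. 370. 176.] yaw 0.229 off [np.float64(0.0055), np.float64(0.0113)] yw 0.053 -0.034
[367. 162. 365.  89.] yaw 0.233 off [np.float64(0.0083), np.float64(0.0042)] yw -0.023 0.036
```

The incubator edge is at yaw 0.164 and the door at 0.231, so it is 0.067 rad ajar. I push again farther out, and let off slowly so it does not rebound.

>>> apply_moves:
  commands: "0.03 -0.043 0 0 0;0.07 -0.043 0 0 0;0.102 -0.043 0 0 0;0.102 -0.043 0.03 0 0;0.102 -0.043 0.07 0 0;0.102 -0.043 0.11 0 0;0.102 -0.043 0.14 0 0;0.102 -0.043 0.151 0 0;0.102 -0.043 0.151 0 0;0.102 -0.043 0.151 0 0"

```text
time_s: 27.18
ee_pos: [0.5401, 0.0327, 0.1885]
orientation: [2.032, 2.395, 0.001]
force: [-0.1, 0.7, 1.0]
finger_gap: 0.001
grasp_force: 0.0
```

>>> apply_moves:
  commands: "0 0.015 0 0 0;0 0.025 0 0 0;0 0.030 0 0 0;0 0.034 0 0 0;0 0.038 0 0 0;0 0.041 0 0 0;0 0.044 0 0 0;0 0.046 0 0 0;0 0.047 0 0 0;0 0.048 0 0 0;0 0.048 0 0 0"

```text
time_s: 28.1
ee_pos: [0.5874, 0.0406, 0.1873]
orientation: [-2.032, -2.396, 0.0]
force: [0.1, -0.5, -0.3]
finger_gap: 0.003
grasp_force: 0.1
```

```bash
cat > o.py <<'E'
from h import *
s=env.observe();e=np.array(s["ee_pos"])[:2]-[.6355,-.084];t=np.array([-.1643,.9864]);n=np.array([.9864,.1643])
print(s["time_s"],s["ee_pos"],"L",e@t,"o",-e@n,np.round(s["force"],1),np.round(s["moment"],2))
E
python3 o.py
```

```text
28.1 [0.5873662  0.04059243 0.18732639] L 0.13080635388733258 o 0.027008644120077877 [ 0.1 -0.5 -0.3] [-0.01  0.05 -0.03]
```

>>> apply_moves:
  commands: "0 0.001 0 0 0;0 0.002 0 0 0;0 0.003 0 0 0;0 0.003 0 0 0"

```text
time_s: 28.43
ee_pos: [0.5895, 0.041, 0.1873]
orientation: [-2.031, -2.394, 0.002]
force: [-8.2, 0.5, 5.2]
finger_gap: -0.001
grasp_force: 4.0
```

>>> apply_moves:
  commands: "0 0.001 0 0 0;0 0.002 0 0 0;0 0.003 0 0 0;0 0.003 0 0 0"

```text
time_s: 28.77
ee_pos: [0.5897, 0.0411, 0.1869]
orientation: [-2.029, -2.39, 0.007]
force: [-30.9, -0.8, 22.1]
finger_gap: 0.001
grasp_force: 15.4
```

```bash
python3 o.py
```

```text
28.7667 [0.5897302  0.04110045 0.1869134 ] L 0.13091906437998735 o 0.024593327888288836 [-30.9  -0.8  22.1] [-0.11  5.71  0.  ]
```

>>> apply_moves:
  commands: "0 -0.001 0 0 0;0 -0.002 0 0 0;0 -0.003 0 0 0;0 -0.0035 0 0 0;0 -0.004 0 0 0;0 -0.0045 0 0 0;0 -0.005 0 0 0;0 -0.0055 0 0 0;0 -0.006 0 0 0;0 -0.0065 0 0 0;0 -0.007 0 0 0;0 -0.0075 0 0 0"

```text
time_s: 29.77
ee_pos: [0.5859, 0.0404, 0.1874]
orientation: [2.032, 2.396, -0.0]
force: [-1.1, -0.3, -0.4]
finger_gap: -0.0
grasp_force: 0.0
```

>>> apply_moves:
  commands: "0 -0.001 0 0 0;0 -0.002 0 0 0;0 -0.004 0 0 0;0 -0.008 0 0 0;0 -0.016 0 0 0;0 -0.03 0 0 0;0 -0.05 -0.01 0 0;0 -0.05 -0.05 0 0;0 -0.05 -0.09 0 0;0 -0.05 -0.13 0 0;-0.02 -0.03 -0.151 0 0;-0.06 0 -0.151 0 0"

```text
time_s: 30.77
ee_pos: [0.5907, -0.0098, 0.3437]
orientation: [2.023, 2.402, 0.014]
force: [0.3, 2.8, 1.3]
finger_gap: 0.001
grasp_force: 0.0
```

>>> apply_moves:
  commands: "-0.03 0.012 0 0 0;-0.045 0.012 0 0 0;-0.045 0.012 0 0 0;-0.045 0.012 0 0 0"

```text
time_s: 31.1
ee_pos: [0.6082, -0.0568, 0.3381]
orientation: [-2.035, -2.393, 0.001]
force: [-0.0, -0.9, -0.4]
finger_gap: -0.001
grasp_force: 0.0
```

```bash
python3 ed.py
```

```text
31.1 [ 0.60818749 -0.05678458  0.33811093]
[360. 209. 366.  27.] yaw 0.169 off [np.float64(0.0146), np.float64(0.014)] yw -0.061 0.088
[331. 102. 331. 212.] yaw 0.168 off [np.float64(-0.0129), np.float64(-0.0126)] yw 0.028 -0.068
[376.   0. 366. 243.] yaw 0.165 off [np.float64(0.0212), np.float64(0.0212)] yw 0.107 -0.093
```

>>> apply_moves:
  commands: "0 0 0 0 0;0 0 0 0 0;0 0 0 0 0;0 0 0 0 0;0 0 0 0 0;0 0 0 0 0;0 0 0 0 0;0 0 0 0 0;0 0 0 0 0;0 0 0 0 0;0 0 0 0 0;0 0 0 0 0"

```text
time_s: 32.15
ee_pos: [0.6088, -0.0555, 0.3384]
orientation: [2.032, 2.396, -0.0]
force: [0.3, 0.6, 0.1]
finger_gap: -0.001
grasp_force: 0.0
```

```bash
python3 ed.py && python3 -c "
from cell import env
print(env.hand_in())"
```

```text
32.15 [ 0.60882452 -0.05549271  0.33837672]
[359. 211. 365.  29.] yaw 0.168 off [np.float64(0.0144), np.float64(0.014)] yw -0.062 0.086
[330. 149. 330. 212.] yaw 0.168 off [np.float64(-0.013), np.float64(-0.0128)] yw -0.011 -0.068
[375.   0. 364. 243.] yaw 0.162 off [np.float64(0.0213), np.float64(0.0207)] yw 0.107 -0.094
the job is handed in; nothing more can be done
None
```

The door is hung on both hinge pins and shut against the seal, within about 0.005 rad of parallel to the incubator's front and steady over a second; I handed the job in at about 32 s, but the hand-in returned no verdict.

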